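Draw the converter tray out to its slide stop

TASK

Open the bench chassis for service: swing its bail handle down to unlatch the tray, then draw the tray gently out until it comes up against its slide stop, and leave it there. The chassis only stands on its rubber feet: do not drag it along the bench, and leave the other things around it alone.

Things in the scene. Friction and masses are not known exactly. Their poses are not given: they have to be found in the camera images.
- chassis: Grey sheet-metal instrument chassis, 240 wide (y) x 260 deep (x) x 102 high, standing loose on rubber feet; 5 to 6 kg with its tray, it slides on the bench at 25 to 35 N. Origin: middle of its front edge at bench level; x points into it, to its back, z up. The tray comes out along -x, towards the robot.
- tray (a joint): How far the open-topped converter tray is drawn out, m; 0 = shut. Upright, the bail hooks it shut (1.5 mm of play). Unhooked, its rear plug lets go only at 12 to 15 N, in the first 10 mm; then it runs with 3 to 5 N and stays where it is left. A hidden hard stop ends the travel: set differently on each unit, 110 to 155 mm out, it can only be felt.
- tray_front (a point): Centre of the outer face of the tray's aluminium front panel, 214 wide, its edges 18 and 100 mm above the bench; moves with the tray. Shut, it lies 3 mm ahead (-x) of the chassis origin, 59 mm up. Axes as the chassis.
- bail (a joint): Angle of the bail handle, rad: 0 = up and latched (its arms lean 30 degrees from the upright towards the robot), 0.9 = fully down, arms nearly level, pointing at the robot; the tray is unlatched above about 0.3. It stays where it is left; about 1 N at the bar swings it.
- bail_bar (a point): Middle of the bail's cross bar, the handle: steel bar 12 mm thick, 116 long, parallel to the chassis's y, on two 80 mm arms of 10 mm rod, 106 mm clear between them. Latched, its centre is 49 mm ahead of the panel's face and 104 mm up, with 43 mm clear behind the bar for closed fingers from above; fully down 88 mm ahead and 47 mm up.
- bail_hinge (a point): Middle of the bail's hinge line (parallel to the chassis's y), 9 mm ahead of the panel's face, 35 mm above the bench; moves with the tray.
- meter: Bystander: black handheld multimeter lying on its back, 165 x 78 x 34; origin under its centre, x along its length.
- core: Bystander: grey toroidal core lying flat, 64 outside, 36 inside, 22 high; origin under its centre.
- capacitor: Bystander: black capacitor can standing upright, 35 across, 55 high; origin under its centre.
- driver: Bystander: screwdriver with a black handle lying along its x; origin under it.

How it is judged:
By the outcome, as a careful person would: the job done as asked, in the order asked, and still so for the second after the job is handed in, with the robot touching nothing.
It also fails if it takes over 43 s, if anything falls off the work surface, if the arm or the gripper's body presses on something with over 40 N, if the wrist force passes 120 N, or if a joint passes its speed limit or range.

ROBOT

A 6-joint arm with a two-finger parallel gripper is mounted at the origin on the work surface. World frame = base frame: x ahead of the robot, y to its left, z up, the work surface at z = 0. Lengths are in mm, angles in rad, forces in N, time in s.
With the tool pointing down it reaches from about 325 to 775 mm from the base axis. Payload 9.3 kg.
Tool frame: the origin (TCP) lies at the very end of the fingers, on their centre line; the grasp point (between the pads) lies 19 mm behind it; x points along the fingers, y is the direction in which the jaws open and shut, and the axes are right-handed (so a half turn about x gives the same grasp; the last joint's range is limited). The gripper opens to 85 mm and grips with 20 to 120 N. Pads are 22 mm wide; open, the fingers measure 114 mm over their backs; the gripper's body (76 mm by 85 mm) begins 54 mm behind the grasp point. The pads swing forward as they close: fully open they stand 13 mm farther back than shut.
Start: joints at [-1.48, 0.259, 0.021, 1.334, 0, 1.418], TCP at [132.759, -533.734, 231.279] pointing down, gripper open.
Joint ranges: [-3.04, 3.04], [-0.91, 1.82], [-1.04, 1.36], [-1.92, 1.95], [-1.52, 1.45], [-3.14, 3.14]. Speed limits (rad/s): [2.22, 2.22, 2.79, 3.14, 3.14, 3.14].

INTERFACE

Orientations are given as a unit quaternion [w, x, y, z].
In Python, from plant import sensors, vision, env, nets gives the robot as it stands. The module is installed in compiled form; this text tells all that it offers.
- The arm moves only by the tool arm_command, never from a script. Its argument "plan" is a list that holds one entry, the list of rows, each a list of 7 numbers: the shift along the tool's x, y, z in mm, then the turn, a rotation vector about the tool's x, y, z in rad, then the closure in counts, from 0 (fully open) to 255 (shut). A call has 1 to 10 rows; each row shifts and turns the commanded pose from where the row before left it, along the tool's axes as they then stand; what a row does not reach is not made up. A row lasts 1/10 s, in which the tool goes at most 50 mm and 8.59 degrees, less where a joint would pass 70% of its speed; a pose out of reach is approached as far as the arm can. A call with a gripper value outside its range is refused whole. The fingers move at their own pace and stop on an object; "newtons" is the grip in N (left out, the last holds). Time passes only in rows, so rows that do not move let the fingers close. It gives the time, the measured TCP pose, the force and the opening at its end, in the units of the state.
- sensors.get_obs(): the state, without advancing time (a new reading comes with each control period).
- vision.snapshot(name): name is "scene" or "top" or "wrist"; returns the picture (400x640x3 uint8, red, green, blue); there is no depth.
- vision.camera_info(name): a dict with "fx", "fy", "cx", "cy" (pixels), "k1" (the pictures are not rectified: a ray, as slopes to the right and down, at radius r is drawn at 1 + k1 r^2 times it, then the intrinsics apply), "world_from_camera" (4x4, takes a point from camera to world coordinates). Camera axes: x right, y down, z forward; pixel columns grow to the right and rows downward; lengths in mm; the calibration is good to about 2 mm. A picture is of the moment at which its call begins: read the wrist's pose just before it. camera_info takes no time and is no camera call; for the wrist camera it gives the pose at the moment of the call.
- env.job_done(): hands the job in, once; it reports no verdict.
Trained networks look in the newest picture that a camera, given by its name, has taken for a name from the list of things; names that differ only in an ending like _2 or _b are one class to them, and where a whole thing is asked for, a point or a joint stands for the part that bears it (a point fixed in the world has none). Each returns a list of dicts, best first, with "conf" (0 to 1); they miss things now and then, are a little off and sometimes report something else, mostly with a low value. They report only what shows in the picture. A call takes as long as a camera call.
- nets.look_for(camera, name): "position" ([x, y, z] in mm, in world coordinates, good to about 4 mm: the middle of the surface that is visible of it).
- nets.masks_of(camera, name): "region" (400x640 bool, what is visible of it).
- nets.mark_of(camera, name): "position" ([x, y, z] in mm, in world coordinates, good to about 4 mm: a listed point, or the origin of a listed thing).
The state is a dict: "time_s": time; "joints": joint angles; "joint_vel": joint speeds; "tau": joint torques, N m; "tcp_pos": TCP position; "tcp_rot": TCP orientation; "contact_force": force on the tool from outside, world axes, zero at the start; "wrist_torque": the same for the moment, N m; "width": opening from 0.0 (shut) to 1.0 (fully open).
Only numpy, scipy, OpenCV 4.12 (cv2) and the standard library are available. Lean on these libraries where they do the work, as an engineer would, in place of code of your own. Each camera call takes 0.05 s, during which the arm holds its last target.

## Working session

There is one attempt and no reset: what is moved stays moved. The work goes in short steps, Python scripts to look and compute and a tool call to move; the robot and the scene stay as the last step left them, time stands still between calls to the robot, and variables do not carry over. Pictures are saved under pics/ and viewed, and the job is handed in when it is done.

Besides the shell and the picture viewer there is one more tool, called after ">>>" by a JSON object that holds its "method" and its "body", one argument or row to a line. arm_command: Moves the arm, as the interface text tells. Its arguments: {"type":"object","properties":{"plan":{"type":"array"},"newtons":{"type":"number"}},"required":["plan"]}

```bash
mkdir -p pics; ls; python3 - <<'E'
from plant import sensors, vision, env, nets
import cv2
o=sensors.get_obs()
for k in o: print(k,o[k])
for c in ["scene","top"]:
    im=vision.snapshot(c); cv2.imwrite(f"pics/{c}0.png",im[:,:,::-1])
    for n in ["chassis","tray_front","bail_bar","bail_hinge"]:
        for r in nets.mark_of(c,n)[:2]: print(c,n,r)
print(sensors.get_obs()["time_s"])
E
```

```text
pics
time_s 0.0
joints [-1.47959034e+00  2.59185822e-01  2.07408879e-02  1.33367901e+00
 -7.17135427e-06  1.41818619e+00]
joint_vel [-0.0001747  -0.00097032 -0.00214086 -0.00044032 -0.00246542  0.00121395]
tau [-6.13208085e-04 -5.55635512e+01  3.44529104e+01  1.36913158e-02
 -3.14499266e-04 -4.22423636e-05]
tcp_pos [ 132.7361151  -533.45130871  230.66140501]
tcp_rot [ 0.0855194   0.70187064  0.08645788 -0.7018469 ]
contact_force [-0.33951041 -0.62974763  0.17420875]
wrist_torque [0.01060022 0.06682428 0.04212781]
width 1.0025064022154695
scene chassis {'position': [695.9, 15.3, -2.7], 'conf': 0.58}
scene bail_bar {'position': [640.7, 28.3, 100.3], 'conf': 0.84}
top chassis {'position': [695.3, 19.0, -1.5], 'conf': 0.57}
top tray_front {'position': [691.6, 18.4, 59.5], 'conf': 0.62}
top bail_bar {'position': [642.8, 24.0, 106.6], 'conf': 0.75}
top bail_bar {'position': [495.9, -146.4, -0.1], 'conf': 0.54}
top bail_hinge {'position': [680.3, 15.3, 33.5], 'conf': 0.76}
0.5
```

View pics/scene0.png

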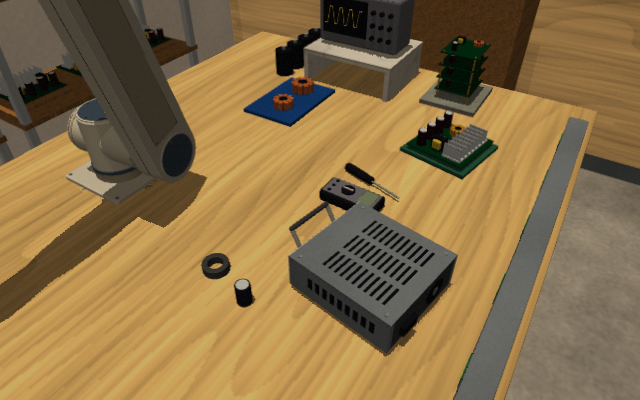

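View pics/top0.png

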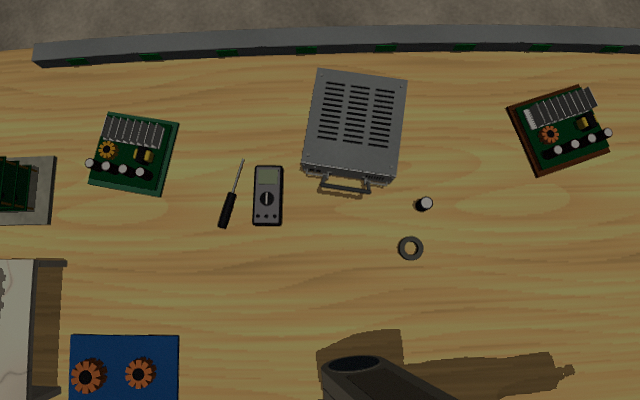

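```bash
python3 - <<'E'
from plant import sensors, vision, env, nets
import cv2
for c in ["scene","top","wrist"]:
    i=vision.camera_info(c); print(c,i)
E
```

```text
scene {'fx': 469.5325148202956, 'fy': 469.5325148202956, 'cx': 313.812201393372, 'cy': 202.62593219961443, 'k1': -0.0340177295485331, 'world_from_camera': array([[ 8.46203017e-01,  3.39356577e-01, -4.10825471e-01,
         1.08096874e+03],
       [ 5.32853009e-01, -5.43027688e-01,  6.48990447e-01,
        -6.47772113e+02],
       [-2.85042931e-03, -7.68087263e-01, -6.40338841e-01,
         8.14782958e+02],
       [ 0.00000000e+00,  0.00000000e+00,  0.00000000e+00,
         1.00000000e+00]])}
top {'fx': 371.5093020582805, 'fy': 371.5093020582805, 'cx': 318.20820292921604, 'cy': 199.1024502462403, 'k1': -0.0724152091245461, 'world_from_camera': array([[-2.08802094e-02, -9.85925466e-01,  1.65876435e-01,
         4.66364354e+02],
       [-9.99643454e-01,  2.33498176e-02,  1.29519009e-02,
         8.19234734e+01],
       [-1.66427935e-02, -1.65546854e-01, -9.86061487e-01,
         1.00274085e+03],
       [ 0.00000000e+00,  0.00000000e+00,  0.00000000e+00,
         1.00000000e+00]])}
wrist {'fx': 280.52078419421946, 'fy': 280.52078419421946, 'cx': 319.84903300907723, 'cy': 203.40221981352803, 'k1': -0.029194198392921217, 'world_from_camera': array([[ 2.40966681e-01, -9.17937461e-01, -3.15160079e-01,
         2.13485962e+02],
       [-9.70532863e-01, -2.27569965e-01, -7.92330272e-02,
        -5.12522707e+02],
       [ 1.00999561e-03,  3.24965734e-01, -9.45725252e-01,
         3.73886407e+02],
       [ 0.00000000e+00,  0.00000000e+00,  0.00000000e+00,
         1.00000000e+00]])}
```

```bash
python3 - <<'E'
import cv2
im=cv2.imread("pics/top0.png")[55:205,285:425]
cv2.imwrite("pics/top0c.png",cv2.resize(im,None,fx=4,fy=4,interpolation=cv2.INTER_CUBIC))
E
```

```text
(no output)
```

View pics/top0c.png

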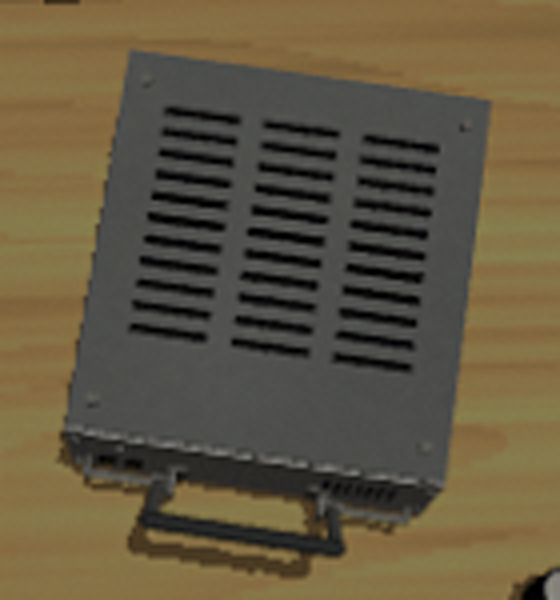

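```bash
cat > h.py <<'E'
from plant import sensors, vision, env, nets
import cv2, numpy as np
from scipy.spatial.transform import Rotation as R
def unproj(c,uv,z,info=None):
    i=info or vision.camera_info(c)
    K=np.array([[i['fx'],0,i['cx']],[0,i['fy'],i['cy']],[0,0,1]])
    p=cv2.undistortPoints(np.array(uv,float).reshape(-1,1,2),K,np.array([i['k1'],0,0,0.])).reshape(-1,2)
    T=i['world_from_camera']; d=np.c_[p,np.ones(len(p))]@T[:3,:3].T; o=T[:3,3]
    return o+d*((z-o[2])/d[:,2])[:,None]
def pose():
    o=sensors.get_obs(); q=o['tcp_rot']; return o, R.from_quat([q[1],q[2],q[3],q[0]])
E
python3 - <<'E'
from h import *
f=lambda L:[(a/4+285,b/4+55) for a,b in L]
c=unproj("top",f([(132,52),(490,102),(68,432),(444,485)]),102); print(c.round(1))
b=unproj("top",f([(142,520),(342,550)]),104); print(b.round(1), b.mean(0))
ang=lambda v:np.arctan2(v[1],v[0])
print([ang(c[0]-c[2]),ang(c[1]-c[3])],[ang(c[0]-c[1])-np.pi/2,ang(c[2]-c[3])-np.pi/2],ang(b[0]-b[1])-np.pi/2)
print(np.linalg.norm(c[0]-c[2]),np.linalg.norm(c[0]-c[1]),(c[2]+c[3])/2)
for r in nets.look_for("top","core")[:1]+nets.look_for("top","capacitor")[:1]: print(r)
o,r=pose(); print(r.as_matrix().round(3))
E
```

```text
[[ 968.7   87.   102. ]
 [ 927.3 -146.7  102. ]
 [ 710.5  132.4  102. ]
 [ 670.9 -100.7  102. ]]
[[652.7  87.3 104. ]
 [631.  -35.2 104. ]] [641.8401678   26.08953858 104.        ]
[np.float64(-0.1741727166015612), np.float64(-0.17756330025192274)] [np.float64(-0.1752899119194571), np.float64(-0.1683329354642087)] -0.17577596829205921
262.1959856705578 237.31557909636626 [690.67263501  15.86640813 102.        ]
{'position': [496.9, -144.6, 20.6], 'conf': 0.72}
{'position': [608.0, -179.3, 55.0], 'conf': 0.45}
[[-0.     0.241 -0.97 ]
 [-0.    -0.97  -0.241]
 [-1.     0.     0.   ]]
```

```bash
cat >> h.py <<'E'
def plan(p1,yaw1,n,p0=None,R0=None):
    o,r=pose(); p=np.array(o['tcp_pos'] if p0 is None else p0,float); r=r if R0 is None else R0
    M=r.as_matrix(); yaw0=np.arctan2(M[1,1],M[0,1]); dy=(yaw1-yaw0+np.pi)%(2*np.pi)-np.pi
    if len(str(yaw1))==0: pass
    step=(np.array(p1)-p)/n; rows=[]
    for k in range(n):
        s=r.inv().apply(step).round(1); a=round(-dy/n,3)
        rows.append([*map(float,s),a,0,0]); p=p+r.apply(s); r=r*R.from_rotvec([a,0,0])
    return rows,p,r
E
python3 - <<'E'
from h import *
rows,p,r=plan([667.9,21.3,180],1.396,19)
for x in rows: print(x)
print(p,r.as_matrix().round(3))
E
```

```text
[2.7, -21.5, -34.4, np.float64(-0.143), 0, 0]
[2.7, -16.4, -37.1, np.float64(-0.143), 0, 0]
[2.7, -11.0, -39.1, np.float64(-0.143), 0, 0]
[2.7, -5.3, -40.2, np.float64(-0.143), 0, 0]
[2.7, 0.5, -40.6, np.float64(-0.143), 0, 0]
[2.7, 6.3, -40.1, np.float64(-0.143), 0, 0]
[2.7, 11.9, -38.8, np.float64(-0.143), 0, 0]
[2.7, 17.3, -36.7, np.float64(-0.143), 0, 0]
[2.7, 22.4, -33.8, np.float64(-0.143), 0, 0]
[2.7, 27.0, -30.3, np.float64(-0.143), 0, 0]
[2.7, 31.0, -26.2, np.float64(-0.143), 0, 0]
[2.7, 34.4, -21.5, np.float64(-0.143), 0, 0]
[2.7, 37.1, -16.3, np.float64(-0.143), 0, 0]
[2.7, 39.1, -10.9, np.float64(-0.143), 0, 0]
[2.7, 40.2, -5.2, np.float64(-0.143), 0, 0]
[2.7, 40.6, 0.6, np.float64(-0.143), 0, 0]
[2.7, 40.1, 6.4, np.float64(-0.143), 0, 0]
[2.7, 38.8, 12.0, np.float64(-0.143), 0, 0]
[2.7, 36.7, 17.4, np.float64(-0.143), 0, 0]
[667.96824832  21.27813332 179.97478218] [[-0.     0.18   0.984]
 [-0.     0.984 -0.18 ]
 [-1.    -0.    -0.   ]]
```

>>> {"method": "arm_command", "body": {
  "plan": [
    [[2.7,-21.5,-34.4,-0.143,0,0,255],[2.7,-16.4,-37.1,-0.143,0,0,255],[2.7,-11,-39.1,-0.143,0,0,255],[2.7,-5.3,-40.2,-0.143,0,0,255],[2.7,0.5,-40.6,-0.143,0,0,255],[2.7,6.3,-40.1,-0.143,0,0,255],[2.7,11.9,-38.8,-0.143,0,0,255],[2.7,17.3,-36.7,-0.143,0,0,255],[2.7,22.4,-33.8,-0.143,0,0,255],[2.7,27,-30.3,-0.143,0,0,255]]
  ],
  "newtons": 40
}}

```text
time_s: 1.6
tcp_pos: [415.5, -240.3, 204.4]
tcp_rot: [0.527, 0.472, 0.526, -0.472]
contact_force: [1.0, -0.3, -0.4]
width: -0.004
```

>>> {"method": "arm_command", "body": {
  "plan": [
    [[2.7,31,-26.2,-0.143,0,0,255],[2.7,34.4,-21.5,-0.143,0,0,255],[2.7,37.1,-16.3,-0.143,0,0,255],[2.7,39.1,-10.9,-0.143,0,0,255],[2.7,40.2,-5.2,-0.143,0,0,255],[2.7,40.6,0.6,-0.143,0,0,255],[2.7,40.1,6.4,-0.143,0,0,255],[2.7,38.8,12,-0.143,0,0,255],[2.7,36.7,17.4,-0.143,0,0,255],[0,0,0,0,0,0,255]]
  ]
}}

```text
time_s: 2.6
tcp_pos: [670.1, 24.8, 178.2]
tcp_rot: [0.704, 0.061, 0.705, -0.061]
contact_force: [0.0, -0.3, -0.3]
width: 0.005
```

```bash
python3 - <<'E'
from h import *
o,r=pose(); print(o['time_s'],o['tcp_pos'],o['contact_force'],o['width'],o['joints'].round(2)); print(r.as_matrix().round(3))
im=vision.snapshot("wrist"); cv2.imwrite("pics/w1.png",im[:,:,::-1])
im=vision.snapshot("scene"); cv2.imwrite("pics/s1.png",im[:,:,::-1])
for n in ["tray_front","bail_bar","bail_hinge"]:
  print(n,nets.mark_of("wrist",n)[:1])
o,r=pose(); print(o['time_s'],o['tcp_pos'])
E
```

```text
2.6 [670.09720073  24.79645264 178.23836582] [ 0.00701148 -0.29835726 -0.30109673] 0.004524603495419817 [-0.09  0.48  0.23  1.32  0.    0.08]
[[-0.001  0.172  0.985]
 [ 0.001  0.985 -0.172]
 [-1.     0.001 -0.001]]
tray_front [{'position': [691.0, 16.4, 60.6], 'conf': 0.82}]
bail_bar [{'position': [644.2, 30.1, 105.4], 'conf': 0.7}]
bail_hinge [{'position': [680.5, 16.6, 35.5], 'conf': 0.58}]
2.85 [667.45067772  20.49103845 180.29842782]
```

View pics/w1.png

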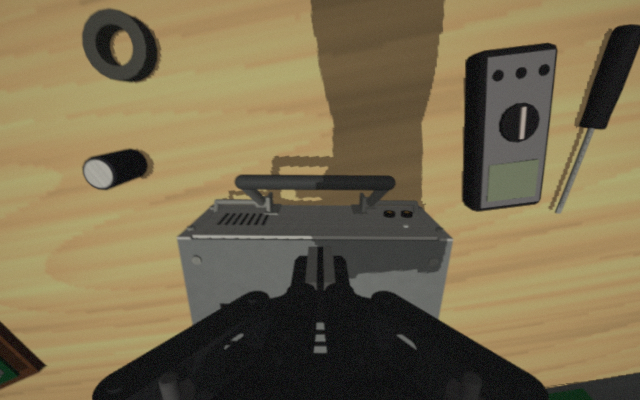

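View pics/s1.png

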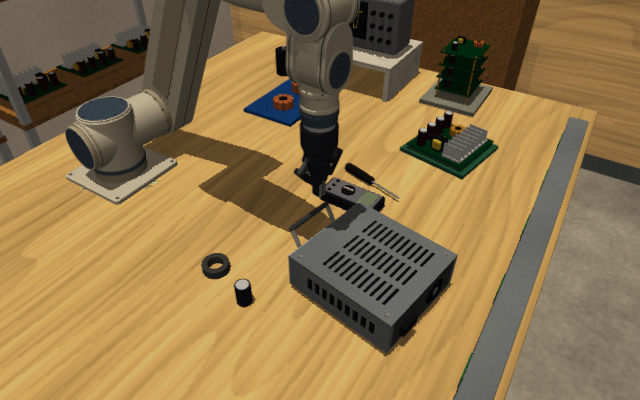

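>>> {"method": "arm_command", "body": {
  "plan": [
    [[30,0,1.5,0,0,0,255],[30,0,0,0,0,0,255],[20,0,0,0,0,0,255],[15,0,0,0,0,0,255],[10,0,0,0,0,0,255],[0,0,0,0,0,0,255]]
  ]
}}

```text
time_s: 3.45
tcp_pos: [668.6, 20.2, 74.3]
tcp_rot: [0.704, 0.064, 0.705, -0.064]
contact_force: [-0.7, -0.8, 0.4]
width: -0.001
```

>>> {"method": "arm_command", "body": {
  "plan": [
    [[0,0,-6,0,0,0,255],[0,0,-5,0,0,0,255],[4,0,-6,0,0,0,255],[4,0,-6,0,0,0,255],[5,0,-5,0,0,0,255],[5,0,-5,0,0,0,255],[0,0,0,0,0,0,255]]
  ]
}}

```text
time_s: 4.15
tcp_pos: [635.8, 27.2, 56.1]
tcp_rot: [0.704, 0.064, 0.705, -0.064]
contact_force: [0.3, -0.0, 0.7]
width: -0.001
```

```bash
python3 - <<'E'
from h import *
o,r=pose(); print(o['time_s'],o['tcp_pos'],o['contact_force'])
im=vision.snapshot("scene"); cv2.imwrite("pics/s2.png",cv2.resize(im[150:350,220:480,::-1],None,fx=3,fy=3))
E
```

```text
4.15 [635.75539769  27.21796569  56.06829486] [ 0.27882223 -0.00185052  0.69245731]
```

View pics/s2.png

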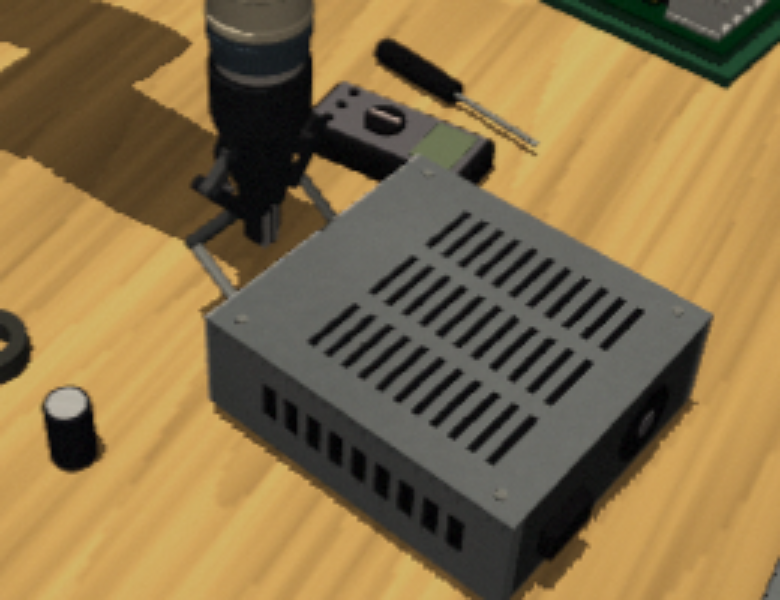

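The cropped scene picture shows the bail bar (about 210,225) leaning clearly further out, with the fingers behind it. The chassis hasn't moved, so I'm continuing the arc.

>>> {"method": "arm_command", "body": {
  "plan": [
    [[6,0,-4,0,0,0,255],[6,0,-4,0,0,0,255],[6,0,-3,0,0,0,255],[6,0,-3,0,0,0,255],[5,0,-2,0,0,0,255],[3,0,-1,0,0,0,255],[0,0,0,0,0,0,255]]
  ]
}}

```text
time_s: 4.9
tcp_pos: [619.9, 30.1, 24.5]
tcp_rot: [0.704, 0.064, 0.705, -0.064]
contact_force: [1.1, -0.7, -1.3]
width: 0.0
```

```bash
python3 - <<'E'
from h import *
o,r=pose(); print(o['time_s'],o['tcp_pos'],o['contact_force'])
im=vision.snapshot("scene"); cv2.imwrite("pics/s3.png",cv2.resize(im[150:350,220:480,::-1],None,fx=3,fy=3))
im=vision.snapshot("top"); cv2.imwrite("pics/t3.png",cv2.resize(im[55:255,265:445,::-1],None,fx=3,fy=3))
E
```

```text
4.9 [619.89701103  30.05479815  24.47292673] [ 1.10693854 -0.69573275 -1.31685524]
```

View pics/s3.png

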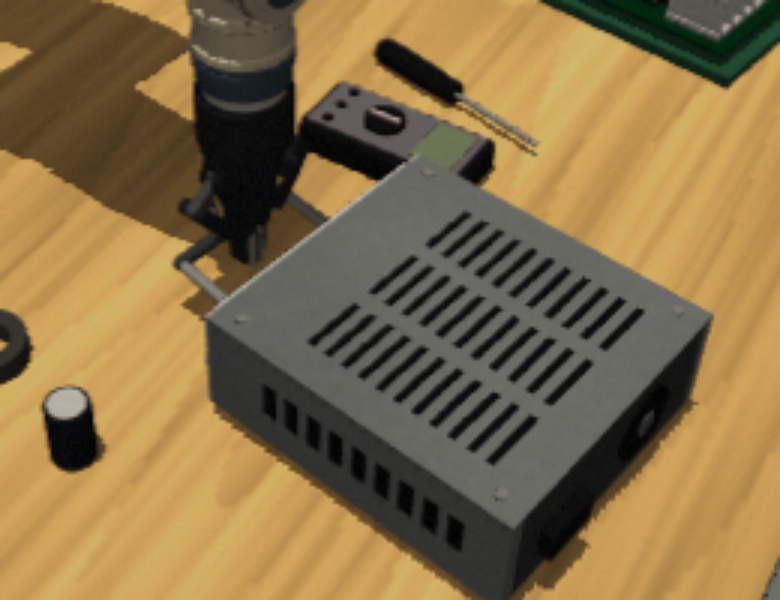

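View pics/t3.png

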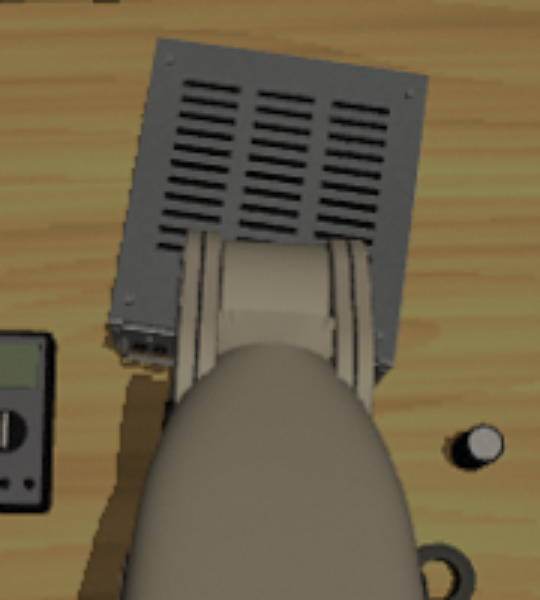

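>>> {"method": "arm_command", "body": {
  "plan": [
    [[0,0,-1,0,0,0,255],[0,0,-1,0,0,0,255],[0,0,-1,0,0,0,255]]
  ]
}}

```text
time_s: 5.3
tcp_pos: [618.8, 30.2, 25.4]
tcp_rot: [0.705, 0.064, 0.703, -0.064]
contact_force: [10.6, -2.0, -4.7]
width: 0.002
```

>>> {"method": "arm_command", "body": {
  "plan": [
    [[0,0,-1,0,0,0,255],[0,0,-1,0,0,0,255]]
  ]
}}

```text
time_s: 5.5
tcp_pos: [618.4, 30.3, 25.8]
tcp_rot: [0.706, 0.064, 0.702, -0.064]
contact_force: [15.1, -2.3, -5.9]
width: -0.002
```

>>> {"method": "arm_command", "body": {
  "plan": [
    [[0,0,-1,0,0,0,255],[0,0,-1,0,0,0,255]]
  ]
}}

```text
time_s: 5.7
tcp_pos: [616.6, 30.6, 25.9]
tcp_rot: [0.706, 0.064, 0.702, -0.064]
contact_force: [13.3, -2.1, -4.9]
width: 0.001
```

>>> {"method": "arm_command", "body": {
  "plan": [
    [[0,0,-1,0,0,0,255],[0,0,-1,0,0,0,255],[0,0,-1,0,0,0,255]]
  ]
}}

```text
time_s: 6.0
tcp_pos: [612.2, 31.4, 25.7]
tcp_rot: [0.706, 0.064, 0.703, -0.064]
contact_force: [7.3, -0.8, -1.3]
width: -0.005
```

>>> {"method": "arm_command", "body": {
  "plan": [
    [[0,0,-1,0,0,0,255],[0,0,-1,0,0,0,255],[0,0,-1,0,0,0,255]]
  ]
}}

```text
time_s: 6.3
tcp_pos: [608.7, 32.1, 25.6]
tcp_rot: [0.705, 0.064, 0.703, -0.064]
contact_force: [5.1, -0.9, -1.5]
width: 0.004
```

>>> {"method": "arm_command", "body": {
  "plan": [
    [[0,0,-1,0,0,0,255],[0,0,-1,0,0,0,255],[0,0,-1,0,0,0,255]]
  ]
}}

```text
time_s: 6.6
tcp_pos: [605.8, 32.6, 25.6]
tcp_rot: [0.705, 0.064, 0.703, -0.064]
contact_force: [6.0, -1.1, -1.2]
width: 0.0
```

>>> {"method": "arm_command", "body": {
  "plan": [
    [[0,0,-2,0,0,0,255],[0,0,-3,0,0,0,255],[0,0,-3,0,0,0,255],[0,0,-3,0,0,0,255],[0,0,-3,0,0,0,255],[0,0,-3,0,0,0,255],[0,0,-3,0,0,0,255],[0,0,-3,0,0,0,255],[0,0,-3,0,0,0,255],[0,0,-3,0,0,0,255]]
  ]
}}

```text
time_s: 7.6
tcp_pos: [577.5, 37.7, 25.6]
tcp_rot: [0.705, 0.064, 0.703, -0.064]
contact_force: [6.2, -1.3, -2.4]
width: 0.001
```

>>> {"method": "arm_command", "body": {
  "plan": [
    [[0,0,-3,0,0,0,255],[0,0,-3,0,0,0,255],[0,0,-3,0,0,0,255],[0,0,-3,0,0,0,255],[0,0,-3,0,0,0,255],[0,0,-3,0,0,0,255],[0,0,-3,0,0,0,255],[0,0,-3,0,0,0,255],[0,0,-3,0,0,0,255],[0,0,-3,0,0,0,255]]
  ]
}}

```text
time_s: 8.6
tcp_pos: [547.9, 43.1, 25.6]
tcp_rot: [0.705, 0.064, 0.703, -0.064]
contact_force: [6.5, -2.3, -3.1]
width: -0.001
```

```bash
python3 - <<'E'
from h import *
o,r=pose(); print(o['time_s'],o['tcp_pos'],o['contact_force'])
im=vision.snapshot("scene"); cv2.imwrite("pics/s4.png",cv2.resize(im[150:350,220:480,::-1],None,fx=3,fy=3))
a=cv2.imread("pics/scene0.png")
d=cv2.absdiff(a,im[:,:,::-1]).max(2); print((d[255:340,400:460]>40).sum())
E
```

```text
8.6 [547.93457843  43.05534562  25.62068357] [ 6.48245193 -2.25069975 -3.12625128]
2
```

View pics/s4.png

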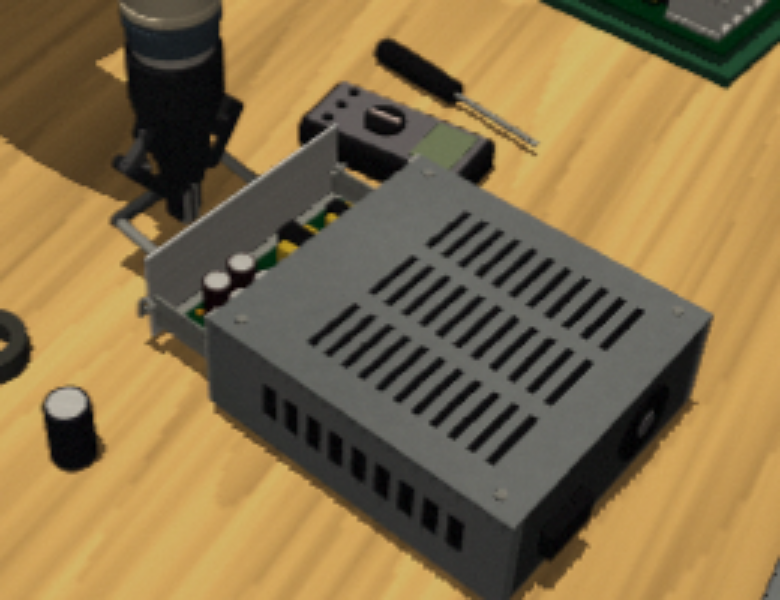

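```bash
python3 - <<'E'
from h import *
m=unproj("top",[(253,167),(283,167),(281,224),(254,225)],30);print(m.round(0))
ex=np.array([.985,-.174]);ey=np.array([.174,.985]);O=np.array([692,17])
print(((m[:,:2]-O)@np.c_[ex,ey]).round(0))
E
```

```text
[[722. 270.  30.]
 [720. 188.  30.]
 [566. 194.  30.]
 [565. 266.  30.]]
[[ -14.  254.]
 [  -2.  173.]
 [-155.  152.]
 [-169.  223.]]
```

>>> {"method": "arm_command", "body": {
  "plan": [
    [[0,0,-3,0,0,0,255],[0,0,-3,0,0,0,255],[0,0,-3,0,0,0,255]]
  ]
}}

```text
time_s: 8.95
tcp_pos: [539.0, 44.7, 25.6]
tcp_rot: [0.705, 0.064, 0.703, -0.064]
contact_force: [7.5, -2.5, -3.0]
width: -0.001
```

>>> {"method": "arm_command", "body": {
  "plan": [
    [[0,0,-3,0,0,0,255],[0,0,-3,0,0,0,255],[0,0,-3,0,0,0,255],[0,0,-3,0,0,0,255],[0,0,-3,0,0,0,255]]
  ]
}}

```text
time_s: 9.45
tcp_pos: [524.2, 47.3, 25.6]
tcp_rot: [0.705, 0.064, 0.703, -0.064]
contact_force: [6.6, -2.2, -3.0]
width: -0.001
```

>>> {"method": "arm_command", "body": {
  "plan": [
    [[0,0,-1.5,0,0,0,255],[0,0,-1.5,0,0,0,255],[0,0,-1.5,0,0,0,255],[0,0,-1,0,0,0,255]]
  ]
}}

```text
time_s: 9.85
tcp_pos: [518.6, 48.4, 25.5]
tcp_rot: [0.705, 0.064, 0.703, -0.064]
contact_force: [6.6, -2.1, -2.8]
width: 0.0
```

>>> {"method": "arm_command", "body": {
  "plan": [
    [[0,0,-1,0,0,0,255],[0,0,-1,0,0,0,255],[0,0,-1,0,0,0,255]]
  ]
}}

```text
time_s: 10.15
tcp_pos: [515.7, 48.9, 25.5]
tcp_rot: [0.705, 0.064, 0.703, -0.064]
contact_force: [6.1, -3.7, -1.5]
width: -0.001
```

>>> {"method": "arm_command", "body": {
  "plan": [
    [[0,0,-1,0,0,0,255],[0,0,-1,0,0,0,255],[0,0,-1,0,0,0,255]]
  ]
}}

```text
time_s: 10.45
tcp_pos: [512.8, 49.4, 25.5]
tcp_rot: [0.705, 0.064, 0.703, -0.064]
contact_force: [5.9, -2.3, -3.0]
width: 0.001
```

>>> {"method": "arm_command", "body": {
  "plan": [
    [[0,0,-1,0,0,0,255],[0,0,-1,0,0,0,255],[0,0,-1,0,0,0,255]]
  ]
}}

```text
time_s: 10.75
tcp_pos: [509.8, 50.0, 25.5]
tcp_rot: [0.705, 0.064, 0.703, -0.064]
contact_force: [5.2, -2.0, -1.9]
width: -0.005
```

>>> {"method": "arm_command", "body": {
  "plan": [
    [[0,0,-1,0,0,0,255],[0,0,-1,0,0,0,255],[0,0,-1,0,0,0,255]]
  ]
}}

```text
time_s: 11.05
tcp_pos: [506.9, 50.5, 25.5]
tcp_rot: [0.705, 0.064, 0.703, -0.064]
contact_force: [6.7, -2.5, -2.2]
width: 0.003
```

>>> {"method": "arm_command", "body": {
  "plan": [
    [[0,0,-1,0,0,0,255],[0,0,-1,0,0,0,255],[0,0,-1,0,0,0,255]]
  ]
}}

```text
time_s: 11.35
tcp_pos: [504.5, 51.0, 25.6]
tcp_rot: [0.706, 0.064, 0.703, -0.064]
contact_force: [10.5, -4.0, -4.7]
width: 0.002
```

>>> {"method": "arm_command", "body": {
  "plan": [
    [[0,0,-1,0,0,0,255],[0,0,0,0,0,0,255]]
  ]
}}

```text
time_s: 11.55
tcp_pos: [504.5, 50.9, 25.9]
tcp_rot: [0.706, 0.064, 0.702, -0.064]
contact_force: [11.8, -3.8, -5.3]
width: -0.0
```

>>> {"method": "arm_command", "body": {
  "plan": [
    [[0,0,-1,0,0,0,255],[0,0,0,0,0,0,255]]
  ]
}}

```text
time_s: 11.75
tcp_pos: [504.5, 50.9, 26.1]
tcp_rot: [0.707, 0.064, 0.702, -0.064]
contact_force: [15.0, -4.7, -5.6]
width: -0.002
```

```bash
python3 - <<'E'
from h import *
o,r=pose(); print(o['time_s'],o['tcp_pos'],o['contact_force'])
im=vision.snapshot("scene"); cv2.imwrite("pics/s5.png",cv2.resize(im[150:350,220:480,::-1],None,fx=3,fy=3))
a=cv2.imread("pics/scene0.png")
d=cv2.absdiff(a,im[:,:,::-1]).max(2); print((d[255:340,400:460]>40).sum())
E
```

```text
11.75 [504.50379688  50.91035824  26.13542783] [14.97804407 -4.6851926  -5.57048669]
2
```

View pics/s5.png

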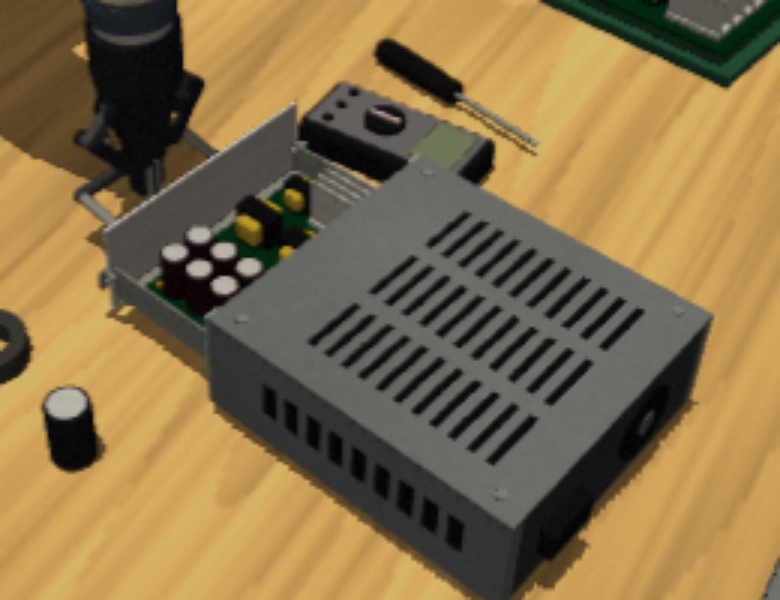

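The force rose from 12 to 15 N with the TCP held at x = 504.5, so the tray is on its hard stop. The picture shows it well out and the chassis in its original place. Next I back the fingers off the bar and lift.

>>> {"method": "arm_command", "body": {
  "plan": [
    [[0,0,1.5,0,0,0,255],[0,0,1.5,0,0,0,255],[0,0,2,0,0,0,255],[0,0,3,0,0,0,255],[0,0,4,0,0,0,255],[0,0,4,0,0,0,255],[0,0,0,0,0,0,255],[0,0,0,0,0,0,255]]
  ]
}}

```text
time_s: 12.6
tcp_pos: [516.4, 49.0, 24.8]
tcp_rot: [0.704, 0.064, 0.704, -0.064]
contact_force: [0.6, 0.5, -0.7]
width: 0.001
```

>>> {"method": "arm_command", "body": {
  "plan": [
    [[-5,0,0,0,0,0,255],[-10,0,0,0,0,0,255],[-20,0,0,0,0,0,255],[-25,0,0,0,0,0,255],[-30,0,0,0,0,0,255],[-30,0,0,0,0,0,255],[-30,0,0,0,0,0,255],[0,0,-40,0,0,0,255],[0,0,-40,0,0,0,255],[0,0,-40,0,0,0,255]]
  ]
}}

```text
time_s: 13.6
tcp_pos: [397.0, 70.7, 175.8]
tcp_rot: [0.705, 0.064, 0.704, -0.064]
contact_force: [0.2, -0.3, 0.9]
width: -0.0
```

```bash
python3 - <<'E'
from h import *
o,r=pose(); print(o['time_s'],o['tcp_pos'],o['contact_force'])
im=vision.snapshot("scene"); cv2.imwrite("pics/s6.png",cv2.resize(im[150:350,200:460,::-1],None,fx=3,fy=3))
a=cv2.imread("pics/scene0.png")
d=cv2.absdiff(a,im[:,:,::-1]).max(2); print((d[255:340,400:460]>40).sum())
for n in ["chassis","tray_front","bail_bar","bail_hinge"]: print(n,nets.mark_of("scene",n)[:1])
vision.snapshot("wrist")
for n in ["tray_front","bail_bar","bail_hinge"]: print(n,nets.mark_of("wrist",n)[:1])
im=vision.snapshot("wrist"); cv2.imwrite("pics/w6.png",im[:,:,::-1])
E
```

```text
13.6 [397.00234901  70.70138931 175.77244907] [ 0.16748526 -0.34070551  0.85546113]
2
chassis [{'position': [695.7, 14.8, -4.1], 'conf': 0.63}]
tray_front [{'position': [572.3, 36.9, 55.9], 'conf': 0.74}]
bail_bar [{'position': [489.6, 55.6, 41.5], 'conf': 0.61}]
bail_hinge [{'position': [562.4, 39.6, 32.7], 'conf': 0.88}]
tray_front [{'position': [573.1, 39.4, 58.6], 'conf': 0.8}]
bail_bar []
bail_hinge [{'position': [564.3, 40.3, 38.5], 'conf': 0.81}]
```

View pics/s6.png

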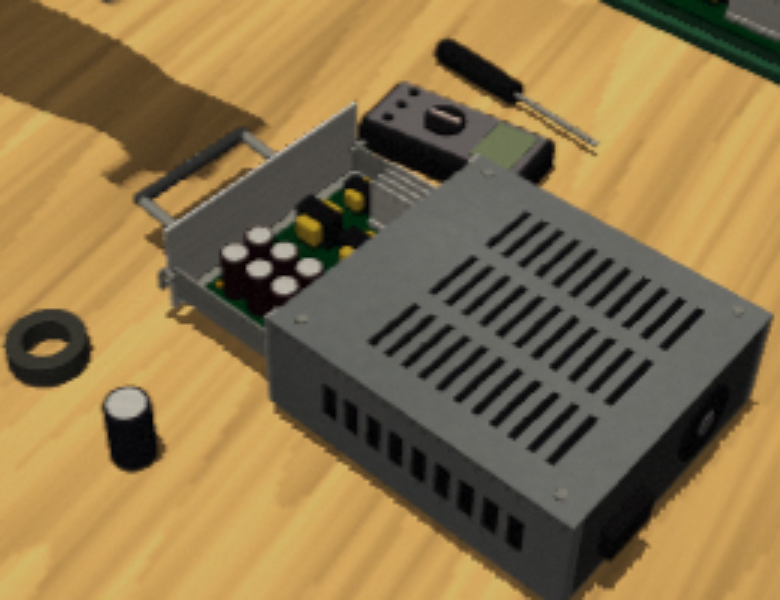

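View pics/w6.png

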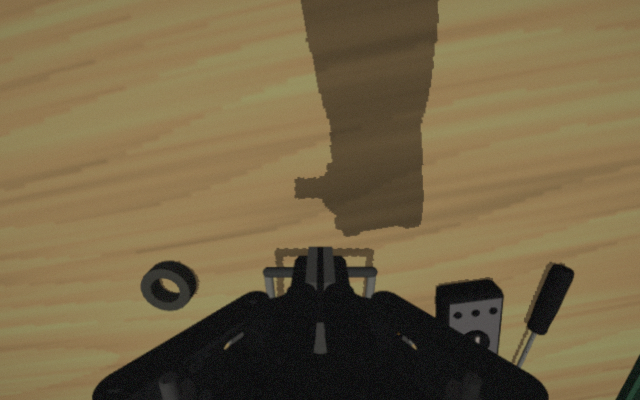

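>>> {"method": "arm_command", "body": {
  "plan": [
    [[0,0,0,0,0,0,255],[0,0,0,0,0,0,255],[0,0,0,0,0,0,255]]
  ]
}}

```text
time_s: 14.4
tcp_pos: [398.5, 70.5, 174.8]
tcp_rot: [0.704, 0.064, 0.704, -0.064]
contact_force: [-0.0, 1.4, -0.2]
width: 0.0
```

```bash
python3 -c "
from plant import env,sensors
print(sensors.get_obs()['contact_force']); print(env.job_done())"
```

```text
[-0.04609877  1.38855704 -0.21071664]
the job is handed in; nothing more can be done
None
```

I swung the bail down with the closed fingers hooked behind its bar, then drew the tray slowly out to its stop and left it there. The job was handed in at 14.4 s, with the arm backed off and touching nothing.

- **Pull:** the plug let go at about 15 N, and the tray then ran at about 5–7 N. At the stop, the force rose from 12 to about 16 N while the tool stayed still, at roughly 116 mm of travel. Every force I read stayed well under the 25 N at which the chassis starts to slide.
- **Last checks:** the pictures show the bail down and the tray out. The chassis looks unmoved, with only 2 pixels changed at its rear side since the start. The other things around it look to be where they were.
- **Disagreements:** the networks put the tray front about 119 mm out against the 116 mm I felt, which is within their error. They put the bail bar at about 42 mm up against the listed 47 mm, slightly more than the quoted 4 mm. The network didn't find the bar in the last wrist view, but the picture itself shows it, partly behind the fingers.

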